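# Castle nut to its cotter slot on a turntable hub

## Robot

A 7-joint arm with a two-finger parallel gripper is mounted at the origin on the work surface. World frame = base frame: x ahead of the robot, y to its left, z up, the work surface at z = 0. Lengths are in m, angles in rad, forces in N, time in s.
With the tool pointing down it reaches from about 0.425 to 0.925 m from the base axis. Payload 6.8 kg.
Tool frame: the origin (TCP) lies between the finger pads; the fingertips stand 11 mm ahead of it and the grasp point (between the pads) lies 8 mm behind it; z points along the fingers, y is the line along which they close (so a half turn about z gives the same grasp; the last joint's range is limited). The gripper opens to 85 mm and grips with 20 to 120 N. Pads are 22 mm wide; open, the fingers measure 114 mm over their backs; the gripper's body (76 mm by 85 mm) begins 54 mm behind the grasp point. The pads swing forward as they close: fully open they stand 13 mm farther back than shut.
Start: joints at [-1.235, 0.477, 0.022, 1.555, -0.011, 1.109, -0.083], TCP at [0.29, 0.61, 0.242] pointing down, gripper open.
Joint ranges: [-2.96, 2.96], [-0.34, 2.1], [-1.41, 1.46], [0.24, 2.44], [-1.37, 4.51], [0.17, 1.92], [-2.96, 2.96]. Speed limits (rad/s): [2.39, 2.39, 3.14, 3.14, 3.14, 3.14, 3.14].

## Interface

Orientations are given as a unit quaternion [w, x, y, z].
In Python, from cell import env, optics, kinematics gives the robot as it stands (env), with the cameras (optics) and the kinematics (kinematics). Calls block until the motion is done:
- env.reach(position, orientation): joint-space move of the TCP to a pose.
- env.movel(position, velocity=0.15, rot=None, stop_force=None): straight line of the TCP; rot=None keeps the orientation; velocity is the mean speed in m/s. With stop_force (N) it stops when the force on the tool has changed by that much, and returns True; else False.
- env.goto_joints(angles): joint-space move.
- env.grip(opening, f_grip=None): finger opening in m; f_grip is the grip in N (None keeps the last); returns when the fingers have stopped.
- env.dwell(seconds).
- kinematics.inverse_kinematics(position, orientation): joint angles nearest the present ones, or None.
- optics.camera(name): name is "scene" or "top"; returns the picture (384x512x3 uint8, blue, green, red); there is no depth.
- optics.calibration(name): a dict with "fx", "fy", "cx", "cy" (pixels), "rvec" (rotation vector, rad) and "tvec" (3), from world to camera coordinates, as OpenCV has them. Camera axes: x right, y down, z forward; pixel columns grow to the right and rows downward; lengths in m; the calibration is good to about 2 mm. A picture is of the moment at which its call begins. calibration takes no time and is no camera call.
A pose or a line that the arm cannot do raises env.PlanningError and nothing moves.
- env.job_done(): hands the job in; it is judged then, once.
Readings, each from a call of its own:
- env.get_time(): time.
- env.get_qpos(): joint angles.
- env.get_joint_velocities(): joint speeds.
- env.get_joint_torque(): joint torques, N m.
- env.get_tcp_pos(): TCP position.
- env.get_orientation(): TCP orientation.
- env.get_force(): force on the tool from outside, world axes, zero at the start.
- env.get_torque(): the same for the moment, N m.
- env.get_opening(): finger opening in m.
- env.get_gripper_force(): force on a finger pad.
Only numpy, scipy, OpenCV 4.12 (cv2) and the standard library are available. Lean on these libraries where they do the work, as an engineer would, in place of code of your own. Each camera call takes 0.05 s, during which the arm holds its last target. There are 200 camera calls.

## Task

Two bench turntables in the pottery have their wheel heads off. On the hub with the slotted castle nut, tighten the nut clockwise (seen from above) and carry on until the next slot first lines up with the cotter hole in the spindle, and stop there, ready for the pin. Do not go well past that slot, and leave the plain hexagon nut on the other hub, the pot, the loop tool and the cotter pin as they are.

Things in the scene. Friction and masses are not known exactly. Their poses are not given: they have to be found in the camera images.
- castle_hub: Grey iron turntable foot fixed to the table, left or right, any yaw; origin at the centre of its underside. Foot 150 mm across, column, bearing cap 84 mm across, washer with its top 78 mm up. A 28 mm spindle stands to 128 mm. Its 5 mm cotter hole runs level along this body's x, 114 mm up; a dark line scored across the spindle's end shows its direction.
- castle_nut_grip (a point): On the castle nut's axis, 99 mm above the table, 20 mm above the nut's underside; turns with the nut, z up. Steel hexagon 55 mm across flats (64 mm corners), 28 mm high, topped by a round crown 51 mm wide, 12 mm high, cut by six slots about 8 mm wide, one over the middle of each flat. Flats face this frame's +x and every 60 degrees from it. Room for fingers all round.
- castle_nut (a joint): Angle (rad) of the castle nut on its spindle, growing clockwise seen from above; 0.15 to 0.45 at the start. It counts as tight from 0.7. Slots line up with the hole at 0 and at 1.047, the goal: the next slot. Turning it takes 0.3 N m at 0, growing steadily to 0.5 at the goal as its washer is squeezed; it stays where it is left and neither rises nor sinks. Range -0.4 to 1.4.
- plain_nut_grip (a point): Point on one flat (27.5 mm off the axis, 99 mm above the table, along this frame's x) of the other hub's nut: a plain hexagon nut, 55 mm across flats and 28 mm high, without crown or slots, on a hub and spindle of the same form and size. Turns with that nut. A bystander.
- pot: Bystander: loose terracotta cup-shaped pot, 90 mm across and 85 mm high, standing on the table; origin at the centre of its underside.
- loop_tool: Bystander: loose clay loop tool with a wooden handle, 155 mm long and 14 mm thick, lying on the table along its x; origin near its middle on the underside.
- cotter_pin: Bystander, for later: loose steel cotter pin, 75 mm long and 9 mm thick, lying on the table along its x; origin near its middle on the underside.

How it is judged:
By the outcome, as a careful person would: the job done as asked, in the order asked, and still so for the second after the job is handed in, with the robot touching nothing.
It also fails if it takes over 32 s, if anything falls off the work surface, if the arm or the gripper's body presses on something with over 40 N, if the wrist force passes 120 N, or if a joint passes its speed limit or range.

## Working session

There is one attempt and no reset: what is moved stays moved. The work goes in short steps, each a Python script; the robot and the scene stay as the last script left them, time stands still between calls to the robot, and variables do not carry over. Pictures are saved under pics/ and viewed, at most 10 in all, crops included, and the job is handed in when it is done.

```bash
mkdir -p pics; ls
python3 - <<'E'
from cell import env, optics, kinematics
import cv2,numpy as np
for n in("top","scene"):
    im=optics.camera(n);cv2.imwrite(f"pics/{n}0.png",im)
    c=optics.calibration(n);print(n,c,(-cv2.Rodrigues(np.array(c["rvec"]))[0].T@np.array(c["tvec"])))
print(env.get_time(),env.get_orientation())
E
```

```text
cell.py
pics
top {'fx': 459.0186951599935, 'fy': 459.0186951599935, 'cx': 265.01379516372486, 'cy': 194.34623071339777, 'rvec': array([ 2.18520676, -2.16916614,  0.09876421]), 'tvec': array([0.07802203, 0.58508025, 0.98284093])} [0.49537332 0.08422381 1.03048253]
scene {'fx': 358.8599720659557, 'fy': 358.8599720659557, 'cx': 255.9000573437979, 'cy': 194.01847091522367, 'rvec': array([ 2.38496997,  1.03489205, -0.30892483]), 'tvec': array([-0.4454742 , -0.26448002,  1.05415649])} [ 0.88587303 -0.21462979  0.74081434]
0.1 [-1.27841366e-04  2.20070274e-01  9.75483666e-01 -8.22366613e-04]
```

View pics/top0.png

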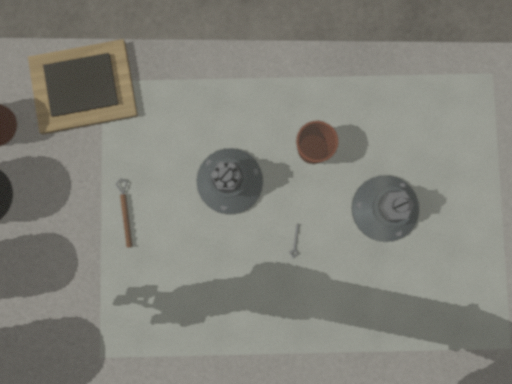

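View pics/scene0.png

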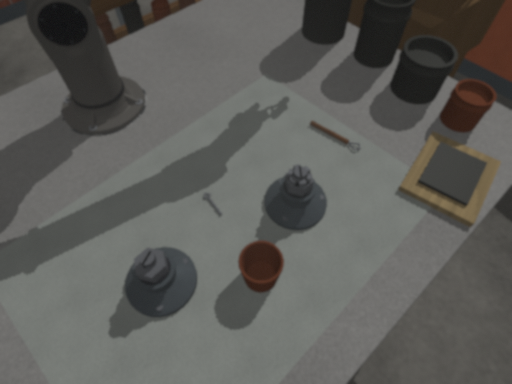

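The top picture shows the castle hub at about (228,178), with slots visible. The plain hub is at (392,207), the pot at (317,142), the loop tool at (126,215) and the pin at (296,240). Next I'll zoom in, averaging frames to cut the noise.

```bash
cat > h.py <<'E'
from cell import env, optics, kinematics
import cv2,numpy as np
def cal(n):
    c=optics.calibration(n);return np.array([[c["fx"],0,c["cx"]],[0,c["fy"],c["cy"]],[0,0,1.]]),np.array(c["rvec"]),np.array(c["tvec"])
def px(P,n="top"):
    K,r,t=cal(n);return cv2.projectPoints(np.array(P,float).reshape(-1,1,3),r,t,K,None)[0][:,0]
def at(uv,z,n="top"):
    K,r,t=cal(n);R=cv2.Rodrigues(r)[0];d=R.T@np.linalg.inv(K)@np.array([*uv,1.]);o=-R.T@t
    return o+d*(z-o[2])/d[2]
def avg(n,k=6): return np.mean([optics.camera(n).astype(np.float32) for _ in range(k)],0)
def crop(im,u,v,w,s,name):
    M=np.float32([[s,0,-s*(u-w)+ (s-1)/2],[0,s,-s*(v-w)+(s-1)/2]])
    g=cv2.warpAffine(im,M,(int(2*w*s),int(2*w*s)),flags=cv2.INTER_CUBIC)
    g=np.clip((g-g.min())/(np.percentile(g,97)-g.min()),0,1)**.7*255
    cv2.imwrite(name,g);return g
E
python3 - <<'E'
from h import *
im=avg("top");np.save("top.npy",im)
a=crop(im,228,180,36,8,"pics/a.png")
K=avg("scene");np.save("scene.npy",K)
b=crop(K,297,190,36,8,"pics/b.png")
cv2.imwrite("pics/z1.png",cv2.resize(np.hstack([a,b]),(800,400)))
for z,uv in((.0,(230,181)),(.118,(228,178)),(.0,(386,208)),(.128,(401,206))):print(z,at(uv,z))
E
```

```text
0.0 [0.61645481 0.16160183 0.        ]
0.118 [0.60860314 0.15682824 0.118     ]
0.0 [ 0.55798111 -0.19007633  0.        ]
0.128 [ 0.5543708  -0.18565005  0.128     ][ WARN:0@3.001] global loadsave.cpp:1063 imwrite_ Unsupported depth image for selected encoder is fallbacked to CV_8U.
```

View pics/z1.png

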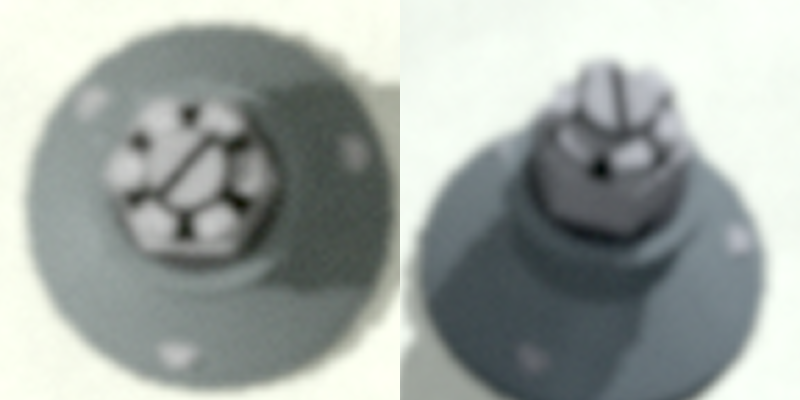

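```bash
cat >> h.py <<'E'
def samp(im,P,n):
    p=px(P,n).astype(np.float32);return cv2.remap(im,p[:,0].reshape(-1,1),p[:,1].reshape(-1,1),cv2.INTER_LINEAR).ravel()
def ring(c,rs,ths,z):
    T,R=np.meshgrid(ths,rs);return np.stack([c[0]+R*np.cos(T),c[1]+R*np.sin(T),0*R+z],-1).reshape(-1,3),R.shape
def look(im,n,c0,rng=.008,zs=.117):
    """centre, slot yaw mod 60deg, line yaw mod 180deg"""
    g=im.mean(2);th=np.radians(np.arange(0,360,3));best=None
    for dx in np.arange(-rng,rng+1e-4,.001):
        for dy in np.arange(-rng,rng+1e-4,.001):
            c=(c0[0]+dx,c0[1]+dy);P,s=ring(c,np.arange(.017,.0245,.0015),th,zs)
            a=samp(g,P,n).reshape(s).mean(0);f=np.sum(a*np.exp(-6j*th))/len(th)
            if best is None or abs(f)>best[0]: best=(abs(f),c,(np.angle(-f)/-6)%(np.pi/3),a)
    l=None
    for dx in np.arange(-.006,.0061,.001):
      for dy in np.arange(-.006,.0061,.001):
        c=(best[1][0]+dx,best[1][1]+dy)
        P,s=ring(c,np.arange(-.012,.0121,.001),np.radians(np.arange(0,180,1)),.128)
        a=samp(g,P,n).reshape(s).mean(0);k=a.argmin()
        if l is None or a[k]<l[0]: l=(a[k],np.radians(k),c,a)
    return best,l
E
python3 - <<'E'
from h import *
im=np.load("top.npy");sc=np.load("scene.npy")
for I,n in((im,"top"),(sc,"scene")):
    b,l=look(I,n,(.609,.157))
    print(n,b[0],b[1],np.degrees(b[2]),"line",l[0],np.degrees(l[1]),l[2],"q",(l[1]-b[2])%(np.pi/3))
    d=l[3];k=d.argmin();print(d[k-6:k+7:2].round())
    if n=="top":B,L=b,l
v=cv2.resize(im,None,fx=1,fy=1)
a=crop(im,228,180,18,16,"pics/t.png").astype(np.uint8).copy()
def dr(P,col):
    for p in px(P): cv2.circle(a,tuple(int(x) for x in (p-[210,162])*16+8),2,col,-1)
for k in range(6):
    P,_=ring(B[1],np.arange(.014,.026,.002),[B[2]+k*np.pi/3],.117);dr(P,(0,0,255))
P,_=ring(L[2],np.arange(-.014,.0141,.002),[L[1]],.128);dr(P,(0,255,0))
P,_=ring(B[1],[.0255],np.radians(np.arange(0,360,6)),.119);dr(P,(255,0,0))
cv2.imwrite("pics/z2.png",a)
E
```

```text
top 11.08946203267134 (np.float64(0.616), np.float64(0.162)) 58.284570772838066 line 81.07518 139.0 (np.float64(0.617), np.float64(0.162)) q 0.3615524459778403
[83. 82. 81. 81. 81. 82. 83.]
scene 3.9137103094610994 (np.float64(0.617), np.float64(0.16)) 2.3589061674892493 line 59.390926 136.0 (np.float64(0.623), np.float64(0.156)) q 0.23808200095080467
[61. 60. 60. 59. 60. 60. 60.][ WARN:0@3.034] global loadsave.cpp:1063 imwrite_ Unsupported depth image for selected encoder is fallbacked to CV_8U.
```

View pics/z2.png

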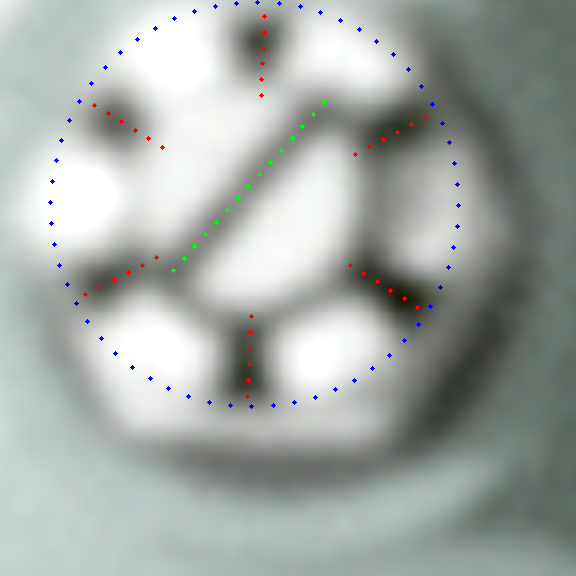

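The overlay agrees with the picture: the slots (red) run at about 58° and the scored line (green) at about 139°. I'll refine the line angle and check the centre another way before moving.

```bash
cat >> h.py <<'E'
def line(im,n,c,a0):
    g=im.mean(2);d=np.array([np.cos(a0),np.sin(a0)]);m=np.array([-d[1],d[0]]);o=np.arange(-.005,.00501,.0002);S=np.arange(-.010,.0101,.001);pts=[]
    for s in S:
        q=np.array(c)+s*d+o[:,None]*m;v=samp(g,np.c_[q,0*o+.128],n)
        w=np.clip(np.minimum(v[0:8].mean(),v[-8:].mean())-v,0,None);k=v.argmin()
        sel=abs(o-o[k])<.0018;w=np.clip(v[sel].max()-v[sel],0,None);pts.append((o[sel]*w).sum()/w.sum())
    pts=np.array(pts);ok=np.ones(len(S),bool)
    for _ in range(3):
        p=np.polyfit(S[ok],pts[ok],1);r=pts-np.polyval(p,S);ok=abs(r)<max(.0005,1.5*np.std(r[ok]))
    return a0+np.arctan(p[0]),pts,p[1]
E
python3 - <<'E'
from h import *
im=np.load("top.npy");sc=np.load("scene.npy")
for z in(.119,.116,.113):
    b,l=look(im,"top",(.615,.161),.004,zs=z);print(z,b[0],b[1],np.degrees(b[2]))
for I,n,c in((im,"top",(.6165,.162)),(sc,"scene",(.6165,.162))):
  for a0 in(135,139,143):
    a,p,o=line(I,n,c,np.radians(a0));print(n,a0,np.degrees(a),o,(p*1e3).round(1))
# foot circle check: fit ellipse of foot edge in top
g=cv2.cvtColor(im.astype(np.uint8),cv2.COLOR_BGR2GRAY)
print(px([.6165,.162,0]),px([.6165,.162,.119]))
ori=env.get_orientation();print(ori)
E
```

```text
0.119 11.143859882667277 (np.float64(0.616), np.float64(0.162)) 58.362972352072624
0.116 11.03224113578692 (np.float64(0.616), np.float64(0.162)) 58.25064954695623
0.113 11.040539423176734 (np.float64(0.617), np.float64(0.163)) 58.50484474989985
top 135 139.62617295013175 -0.00022585282725368975 [-0.8 -0.8 -0.8 -0.8 -0.7 -0.7 -0.7 -0.6 -0.5 -0.5 -0.3 -0.  -0.1  0.1
  0.2 -0.1  0.3  0.5  0.4  0.6  0.7]
top 139 139.54583572179905 -0.00022924396637343246 [-0.1 -0.2 -0.3 -0.3 -0.3 -0.4 -0.4 -0.4 -0.3 -0.4 -0.3 -0.2 -0.3 -0.1
 -0.  -0.5 -0.1 -0.  -0.2 -0.1 -0.1]
top 143 139.5050382524364 -0.00022699804032179423 [ 0.7  0.5  0.3  0.2  0.1 -0.1 -0.2 -0.2 -0.2 -0.3 -0.3 -0.2 -0.4 -0.3
 -0.3 -0.8 -0.5 -0.5 -0.7 -0.7 -0.8]
scene 135 136.56594741435222 -0.00023534998248339123 [-1.6 -0.4 -0.4 -0.4 -0.4 -0.5 -0.4 -0.4 -0.3 -0.3 -0.2 -0.2 -0.1 -0.2
 -0.1 -0.1 -0.1 -0.1 -0.   0.   1.2]
scene 139 136.71798626926164 -0.00022134241031960414 [-0.5  0.2  0.2  0.   0.  -0.1 -0.1 -0.2 -0.2 -0.2 -0.2 -0.3 -0.3 -0.4
 -0.3 -0.3 -0.5 -0.5 -0.6 -0.6  0.4]
scene 143 137.4513519925979 -0.0002032112723351302 [ 0.4  0.8  0.8  0.6  0.4  0.3  0.1  0.1 -0.  -0.1 -0.2 -0.3 -0.4 -0.6
 -0.7 -0.7 -0.9 -1.  -1.  -0.7 -0.2]
[[229.82401297 180.97880419]] [[225.43290371 174.00008983]]
[6.18409098e-06 2.20098368e-01 9.75477681e-01 3.77780690e-05]
```

```bash
cat >> h.py <<'E'
def quat(yaw): return np.array([0,np.cos(yaw/2),np.sin(yaw/2),0])
C=np.array([.6163,.162])
E
python3 - <<'E'
from h import *
psi=np.radians(58.35);turn=np.radians(40);best=[]
for k in range(-3,4):
    y=psi+np.pi/2+k*np.pi/3
    q=kinematics.inverse_kinematics([*C,.093],quat(y))
    if q is not None: print(k,np.degrees(y).round(1),np.round(q,2),np.round(kinematics.inverse_kinematics([*C,.093],quat(y-turn)),2))
E
```

```text
-3 -31.7 [-1.1   1.04  1.26  1.82 -1.09  1.18 -1.59] [-0.12  0.6  -0.32  1.75  0.24  0.83  2.91]
-2 28.3 [-0.74  0.65  0.55  1.8  -0.44  0.83 -1.06] [-0.8   0.67  0.63  1.8  -0.51  0.84 -1.69]
-1 88.4 [-0.65  0.62  0.42  1.79 -0.33  0.81 -0.1 ] [-0.73  0.64  0.53  1.79 -0.43  0.82 -0.72]
0 148.4 [-0.51  0.59  0.21  1.78 -0.17  0.79  0.8 ] [-0.61  0.61  0.35  1.79 -0.28  0.8   0.2 ]
1 208.3 [-0.33  0.58 -0.03  1.77  0.02  0.8   1.69] [-0.46  0.58  0.14  1.77 -0.11  0.79  1.11]
2 268.3 [-0.17  0.59 -0.25  1.75  0.19  0.82  2.6 ] [-0.28  0.58 -0.1   1.76  0.08  0.8   2.  ]
3 328.3 [-1.1   1.04  1.26  1.82 -1.09  1.18 -1.59] [-0.12  0.6  -0.32  1.75  0.24  0.83  2.91]
```

Run:
```python
from h import *
y=np.radians(58.35+90)
env.reach([*C,.20],quat(y));print(env.get_time(),env.get_tcp_pos())
f0=env.get_force()
hit=env.movel([*C,.093],velocity=.1,stop_force=12)
print("hit",hit,env.get_time(),env.get_tcp_pos(),env.get_force()-f0)
if not hit:
    env.grip(.045,60)
    print("grip",env.get_opening(),env.get_gripper_force(),env.get_force()-f0,env.get_torque(),env.get_tcp_pos(),env.get_qpos(),env.get_time())
```

```text
2.7 [0.61598606 0.16388228 0.20003983]
hit False 3.9167 [0.61688201 0.16213056 0.09375733] [ 0.47404732  0.26843747 -0.30561049]
grip 0.053750808385630455 64.25939440727234 [-1.66336991 -0.47581137  5.49490521] [-0.10570796  0.4008279   0.1426559 ] [0.61667918 0.1622372  0.09391714] [-0.51030595  0.5882323   0.21380059  1.77787462 -0.16642092  0.79195899
  0.80445812] 4.3167
```

```bash
cat >> h.py <<'E'
def yaw():
    o=env.get_orientation();return np.degrees(2*np.arctan2(o[2],o[1]))%360
E
python3 - <<'E'
from h import *
env.grip(.045,100)
print(yaw())
q=np.array(env.get_qpos());q0=q[6]
for d in(5,10,15,20,25,30,35,38.5):
    q[6]=q0-np.radians(d);env.goto_joints(q)
    print(d,round(yaw(),2),env.get_force().round(1),env.get_torque().round(2),round(env.get_opening(),4),env.get_tcp_pos().round(4),round(env.get_time(),2))
    if np.linalg.norm(env.get_force())>40: break
im=avg("top",3);np.save("top1.npy",im);crop(im,228,180,24,16,"pics/z3.png")
E
```

```text
148.37035278453786
5 143.45 [ 0.6 -0.1  1.3] [-0.08  0.2  -0.27] 0.0531 [0.6167 0.1622 0.0942] 4.78
10 138.54 [ 0.2 -0.1  0.9] [-0.12  0.16 -0.21] 0.0528 [0.6167 0.1622 0.0942] 5.03
15 133.58 [-1.2 -0.   1.6] [-0.07  0.24 -0.18] 0.0531 [0.6166 0.1622 0.0942] 5.28
20 128.6 [-1.2 -0.2  1.9] [-0.12  0.29 -0.21] 0.0532 [0.6167 0.1622 0.0942] 5.53
25 123.61 [-1.   0.3  2.7] [-0.06  0.29 -0.12] 0.0529 [0.6166 0.1622 0.0942] 5.78
30 118.61 [-1.5  0.7  2.3] [-0.    0.41 -0.12] 0.053 [0.6166 0.1622 0.0942] 6.03
35 113.61 [-0.5  0.2  4.2] [-0.16  0.45 -0.1 ] 0.0529 [0.6166 0.1622 0.0942] 6.28
38.5 110.06 [-2.5 -0.3  2.4] [-0.15  0.45 -0.09] 0.0525 [0.6167 0.1622 0.0942] 6.53[ WARN:0@4.435] global loadsave.cpp:1063 imwrite_ Unsupported depth image for selected encoder is fallbacked to CV_8U.
```

View pics/z3.png

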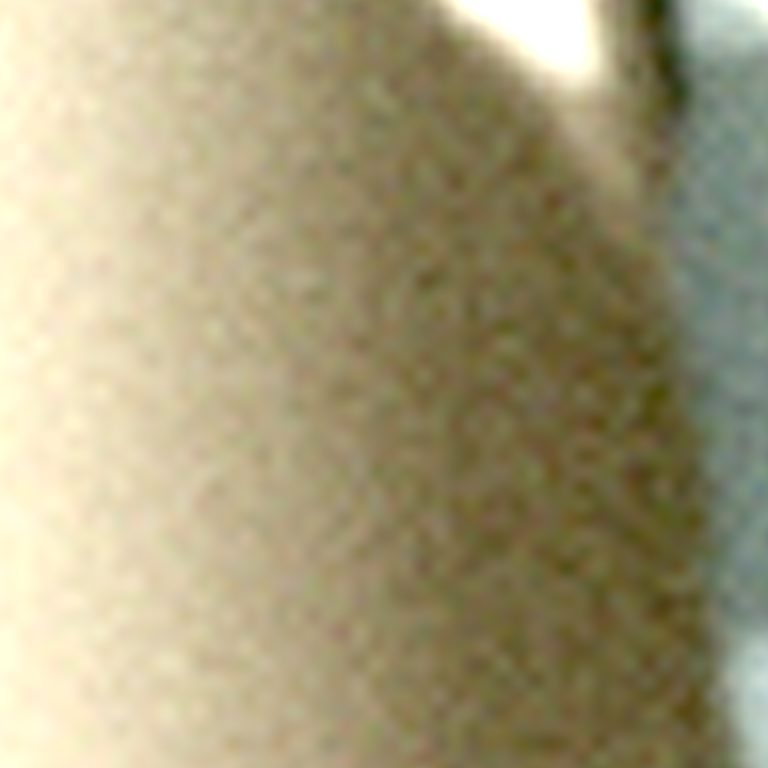

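The arm hides the nut in this view. I'll open the gripper, back off upward and away, and measure with both cameras.

Run:
```python
from h import *
qg=env.get_qpos();np.save("qg.npy",qg)
env.grip(.085);env.movel([*env.get_tcp_pos()[:2],.21],velocity=.15)
q=np.array(env.get_qpos());q[0]-=.9;env.goto_joints(q)   # swing away
im=avg("top",8);sc=avg("scene",8);np.save("top1.npy",im);np.save("scene1.npy",sc)
print(env.get_time(),env.get_tcp_pos())
for I,n in((im,"top"),(sc,"scene")):
    b,l=look(I,n,(.6163,.162),.003);print(n,b[0],b[1],np.degrees(b[2]),[round(np.degrees(line(I,n,C,np.radians(a))[0]),1) for a in(135,139,143)])
a=crop(im,226,175,18,22,"pics/a.png");b=crop(sc,299,181,18,22,"pics/b.png")
cv2.imwrite("pics/z4.png",cv2.resize(np.hstack([a,b]),(800,400)).clip(0,255).astype(np.uint8))
```

```text
10.8333 [0.25599656 0.58348403 0.20901778]
top 11.5779406748985 (np.float64(0.6163), np.float64(0.162)) 20.196479636102534 [np.float64(139.8), np.float64(139.7), np.float64(139.6)]
scene 4.310706978041389 (np.float64(0.6173), np.float64(0.162)) 19.22195631787078 [np.float64(136.5), np.float64(136.4), np.float64(136.8)][ WARN:0@12.050] global loadsave.cpp:1063 imwrite_ Unsupported depth image for selected encoder is fallbacked to CV_8U.
```

View pics/z4.png

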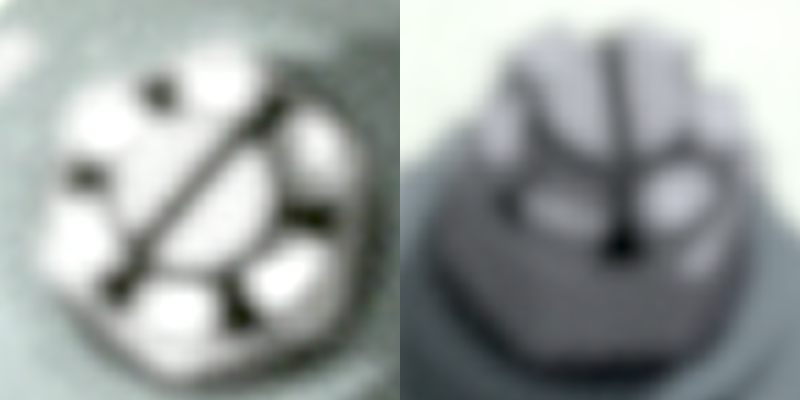

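The nut has turned about 38°, and the slots at (115,288) and (265,118) sit nearly on the scored line. I'll fit the remaining offset with a ridge model on the stored pictures, which costs no robot time.

```bash
cat >> h.py <<'E'
from scipy.optimize import least_squares
def ridge(im,n,a0=np.radians(139),z=.128,sm=.009):
    g=im.mean(2);s,o=np.meshgrid(np.arange(-sm,sm+1e-5,.0005),np.arange(-.004,.00401,.0004));d=np.array([np.cos(a0),np.sin(a0)]);m=np.array([-d[1],d[0]])
    P=C+s[...,None]*d+o[...,None]*m;v=samp(g,np.c_[P.reshape(-1,2),np.full(s.size,z)],n).reshape(s.shape);S,O=s*1e3,o*1e3
    def f(p):
        x=O-p[0]-p[1]*S;return (p[2]+p[3]*np.tanh(x/1)+p[4]*S+p[7]*O-p[5]*np.exp(-x*x/2/p[6]**2)-v).ravel()
    r=least_squares(f,[0,0,v.max(),0,0,30,.8,0],loss="soft_l1",f_scale=3)
    return np.degrees(a0+np.arctan(r.x[1])),r.x[0],r.x[5],np.sqrt(np.mean(r.fun**2))
E
python3 - <<'E'
from h import *
for k in("top","top1","scene","scene1"):
    im=np.load(k+".npy");n=k.strip("1")
    print(k,[np.round(ridge(im,n,sm=s),2) for s in(.007,.009,.011)])
# single-pair slot fit: the slots nearest the line (140, 320 deg), both
for z in(.115,.119):
    im=np.load("top1.npy").mean(2);th=np.radians(np.arange(-25,26))
    for k in range(6):
        c0=np.radians(20.2+60*k);P,s=ring(C,np.arange(.018,.0245,.001),c0+th,z);a=samp(im,P,"top").reshape(s).mean(0);w=np.clip(np.percentile(a,50)-a,0,None);print(z,round(np.degrees(c0)+np.degrees((w*th).sum()/w.sum()),1),end=' ')
E
```

```text
top [array([140.31,  -0.36,  33.45,   1.08]), array([139.96,  -0.34,  33.37,   1.21]), array([139.76,  -0.34,  33.21,   2.18])]
top1 [array([140.21,  -0.36,  32.2 ,   0.7 ]), array([140.03,  -0.35,  32.26,   0.92]), array([139.86,  -0.34,  32.18,   2.04])]
scene [array([ 1.394e+02, -7.000e-02,  2.538e+01,  5.600e-01]), array([139.53,  -0.25,  25.42,   0.73]), array([139.77,  -0.31,  25.35,   1.27])]
scene1 [array([ 1.3947e+02, -8.0000e-02,  2.5170e+01,  5.9000e-01]), array([139.23,  -0.25,  24.98,   0.76]), array([139.  ,  -0.32,  24.63,   1.4 ])]
0.115 22.1 0.115 80.4 0.115 138.5 0.115 198.8 0.115 261.3 0.115 320.7 0.119 21.9 0.119 81.6 0.119 140.2 0.119 199.1 0.119 260.0 0.119 319.1
```

Run:
```python
from h import *
print(env.get_time(),env.job_done())
```

```text
the job is handed in; nothing more can be done
10.8333 None
```

I tightened the castle nut about 38° clockwise, so the next slot lines up with the cotter hole to within about 0.5° as measured. I handed the job in at 10.8 s with the arm clear, and never moved the arm toward the plain nut, pot, loop tool or pin.

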